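# Set the bridge and zero the peak pointer for an anchor pull test

## Task

Get the anchor pull test ready: put the brass drill bit that was left standing in one of the two yellow saddles back in the narrow fittings bay of the plywood kit box, and lay the aluminium bridge bar from the kit box across both saddles, fully down in them and level, with its centre hole right over the anchor stud. Turn the knob on the pump's gauge so that the red peak pointer is back at its zero stop. Set the bar down, do not drop it, and leave everything else standing where it is.

Things in the scene. Friction and masses are not known exactly. Their poses are not given: they have to be found in the camera images.
- test_block: Concrete test block, 300 (x) x 200 (y) x 70 mm high, fixed to the bench, at any yaw. Origin: centre of its underside; x along its length, the line through the two saddles and the anchor. A steel anchor stud, 16 mm diameter, stands 40 mm out of the middle of its top.
- anchor_top (a point): Top of the anchor stud, in the middle of the block, 110 mm above the bench and 15 mm below the underside of a seated bar. Axes as test_block.
- saddle_a: Bridge leg at block x = -100 mm, fixed: foot, column, yellow saddle. Origin: centre of its foot on the block's top, axes as the block. Seat 55 mm above this: 36 mm long in x, 53 mm wide in y between two cheeks, which are upright for 9 mm, then lean outwards as a lead-in (65 mm wide) to 19 mm above the seat, 76 mm over all in y. The drill bit starts in this saddle.
- saddle_b: Bridge leg at block x = +100 mm, the same as saddle_a. Starts empty.
- saddle_a_seat (a point): Centre of the seat surface of saddle_a, where the bar's underside rests. Axes as the block.
- saddle_b_seat (a point): Centre of the seat surface of saddle_b.
- bridge_bar: Aluminium bar 260 (x) x 46 (y) x 25 mm high, red bands at its ends, upright 28 mm hole through the middle, 0.65 to 0.9 kg, same end for end. Origin: centre of its underside; x along its length. Starts on two battens in the wide bay of the kit box, underside 36 mm above the bench, so its upper 21 mm stand above the box's walls.
- drill_bit: Brass-coloured button drill bit, 56 mm tall, round: shank 33 mm diameter up to 30 mm, widening to 38 mm between 42 and 52 mm, dark carbide buttons on top; about 0.28 kg. Origin: centre of its underside, z along its axis. Starts standing upright on the seat of saddle_a.
- bit_middle (a point): Middle of the drill bit, on its axis 28 mm above its underside.
- kit_box: Open plywood box 320 (x) x 235 (y) x 40 mm high, fixed; walls and floor 8 mm. Origin: centre of its underside. A divider along x parts the wide bar bay (y -23 to +110 mm, two battens across it at x = -90 and +90 mm, tops 36 mm above the bench) from the narrow fittings bay (inside y -110 to -32 mm, x -152 to +152 mm).
- fittings_bay (a point): Centre of the floor of the fittings bay, at kit_box x = 0, y = -70.5 mm, 8 mm above the bench. Axes as kit_box.
- test_pump: Hydraulic hand pump, red reservoir, fixed. Origin: at bench level; foot plate from x = -170 to +190 mm, 110 mm wide. At its -x end, centred at x = -110, y = 0, a gauge of 100 mm diameter lies face up, dial 115 mm above the bench, bezel 4 mm higher. The lever lies over the reservoir, up to 155 mm high; its fork begins at x = -60 mm, 137 mm high.
- knob_top (a point): Centre of the top of the peak pointer's knob, on its upright axis, 139.5 mm above the bench. The knob is round, black, knurled, 22 mm diameter and stands from 2.5 to 24.5 mm above the dial.
- peak_pointer (a joint): Angle of the red peak pointer and its knob, rad: 0 at the zero stop (pointer on the black needle, left and towards the reader), growing clockwise seen from above to 4.4; turn it anticlockwise to bring it back. Stays where it is left (friction about 0.04 N m); firm stop at 0.
- dial_stand: Bystander: dial indicator on a magnetic stand, standing on the block beside saddle_a at about block y = +75 mm; blue base 50 x 44 x 40 mm, post to 140 mm above the block's top, its arm with the dial reaches 90 mm to its own -x. Origin: centre of its underside.
- coupler: Bystander: steel coupler, upright cylinder 31 mm diameter, 50 mm tall, standing in the fittings bay. Origin: centre of its underside.
- dome_nut: Bystander: dark dome nut, 32 mm diameter, 20 mm high, on the block's top at about block y = -75 mm. Origin: centre of its underside.
- spanner: Bystander: 150 mm spanner on the floor of the wide bay of the kit box, below the level of the bar. Origin: its underside, near its middle.
- ram_jack: Bystander: blue hollow-ram jack, upright, 80 mm diameter, 112 mm high, on the bench behind the block. Origin: centre of its underside.
- bearing_plate: Bystander: dark domed steel plate, 80 x 80 mm, 21 mm high in the middle, flat on the bench. Origin: centre of its underside.
- oil_can: Bystander: small green can, 48 mm diameter, 110 mm tall, on the bench near the robot, left or right of the middle. Origin: centre of its underside.
- grease_tin: Bystander: flat tin, 56 mm diameter, 30 mm high, on the bench near the robot, on the other side than the can. Origin: centre of its underside.
Mind the look-alikes: they are no part of the job. There is more than one size of the drill_bit; the job needs the smallest.

How it is judged:
By the outcome, as a careful person would: the job done as asked, in the order asked, and still so for the second after the job is handed in, with the robot touching nothing.
It also fails if it takes over 72 s, if anything falls off the work surface, if the arm or the gripper's body presses on something with over 40 N, if the wrist force passes 120 N, or if a joint passes its speed limit or range.

## Robot

A 7-joint arm with a two-finger parallel gripper is mounted at the origin on the work surface. World frame = base frame: x ahead of the robot, y to its left, z up, the work surface at z = 0. Lengths are in mm, angles in degrees, forces in N, time in s.
With the tool pointing down it reaches from about 400 to 850 mm from the base axis. Payload 6.9 kg.
Tool frame: the origin (TCP) lies on the centre line of the jaws, within the pads' length; the fingertips stand 8 mm ahead of it and the grasp point (between the pads) lies 11 mm behind it; z points along the fingers, y is the line along which they close (so a half turn about z gives the same grasp; the last joint's range is limited). The gripper opens to 85 mm and grips with 20 to 120 N. Pads are 22 mm wide; open, the fingers measure 114 mm over their backs; the gripper's body (76 mm by 85 mm) begins 54 mm behind the grasp point. The pads swing forward as they close: fully open they stand 13 mm farther back than shut.
Start: joints at [76.519, 29.078, -13.613, 85.955, 7.202, 65.827, -8.869], TCP at [208.871, -589.054, 239.275] pointing down, gripper open.
Joint ranges: [-176.47, 176.47], [-13.61, 117.27], [-81.72, 77.17], [0.22, 143.17], [-87.28, 267.28], [10, 112.55], [-165.47, 165.47]. Speed limits (degrees/s): [136.94, 136.94, 180, 180, 180, 180, 180].

## Interface

Orientations are given as a 3x3 rotation matrix whose columns are the frame's x, y, z axes.
In Python, from cell import * gives the robot as it stands.
- The arm moves only by the tool arm_command, never from a script. Its argument "commands" is a list of rows, each an object with "delta_pos": the shift along the tool's x, y, z in cm, a list of three; "twist": the turn, a rotation vector about the tool's x, y, z in degrees, a list of three. A call has 1 to 8 rows; each row is the pose to reach, as a shift and turn from the pose commanded when the call began, along the tool's axes at that moment; what a row does not reach only later rows make up. A row lasts 1/10 s, in which the tool goes at most 50 mm and 8.59 degrees, less where a joint would pass 70% of its speed; a pose out of reach is approached as far as the arm can. A call with a gripper value outside its range is refused whole. "hand" is the opening, from 0 (shut) to 1 (fully open), set as the call begins (left out, the last holds). The fingers move at their own pace and stop on an object; the grip force is fixed at half the most. Time passes only in rows, so rows that repeat a pose let the fingers close. It gives the time, the measured TCP pose, the force, the opening and the grip force at its end, in the units of the state.
- read_state(): the state, without advancing time (a new reading comes with each control period).
- get_image(name): name is "scene" or "side" or "wrist"; returns a dict with "pixels" (400x640x3 uint8, blue, green, red), "fx", "fy", "cx", "cy" (pixels), "dist" ([k1, k2, p1, p2, k3] as OpenCV has them; the pictures are not rectified), "R" (3x3) and "t" (3): a world point X has camera coordinates R X + t; the wrist camera has in their place "hand_eye" (4x4, takes a point from camera to tool coordinates, whose origin is the TCP and whose axes are the flange's). Camera axes: x right, y down, z forward; pixel columns grow to the right and rows downward; lengths in mm; the calibration is good to about 2 mm. A picture is of the moment at which its call begins: read the wrist's pose just before it. There is no depth.
- sign_off(): hands the job in; it is judged then, once.
Trained networks look in a picture, given as the dict that the camera call returned (one of the last four; its "shot" number tells which), for a name from the list of things; names that differ only in an ending like _2 or _b are one class to them, and where a whole thing is asked for, a point or a joint stands for the part that bears it (a point fixed in the world has none). Each returns a list of dicts, best first, with "confidence" (0 to 1); they miss things now and then, are a little off and sometimes report something else, mostly with a low value. They report only what shows in the picture. A call takes as long as a camera call. They do not tell look-alikes from the thing itself.
- recognise(picture, label): "bbox" ([left, top, right, bottom] in pixels, round what is visible of it).
- outline_of(picture, label): "pixels" (400x640 bool, what is visible of it) and "bbox" ([left, top, right, bottom] in pixels, round what is visible of it).
The state is a dict: "time_s": time; "joint_pos": joint angles; "joint_vel": joint speeds; "effort": joint torques, N m; "tool_pos": TCP position; "orientation": TCP orientation; "contact_force": force on the tool from outside, world axes, zero at the start; "moment": the same for the moment, N m; "width": finger opening in mm; "grip_force": force on a finger pad.
Only numpy, scipy, OpenCV 4.12 (cv2) and the standard library are available. Lean on these libraries where they do the work, as an engineer would, in place of code of your own. Each camera call takes 0.05 s, during which the arm holds its last target. There are 200 camera calls.

## Working session

There is one attempt and no reset: what is moved stays moved. The work goes in short steps, Python scripts to look and compute and a tool call to move; the robot and the scene stay as the last step left them, time stands still between calls to the robot, and variables do not carry over. Pictures are saved under pics/ and viewed, at most 10 in all, crops included, and the job is handed in when it is done.

Besides the shell and the picture viewer there is one more tool, called after "Request:" as name([rows], argument=value, ...), one row to a line, values as JSON. arm_command: Moves the arm, as the interface text tells. Its arguments: {"type":"object","properties":{"commands":{"type":"array"},"hand":{"type":"number"}},"required":["commands"]}

```bash
mkdir -p pics; ls; cat > h.py <<'E'
from cell import *
import numpy as np, cv2, json
def K(p): return np.array([[p['fx'],0,p['cx']],[0,p['fy'],p['cy']],[0,0,1.]])
def pose(p,st=None):
    if 'R' in p: return np.array(p['R']),np.array(p['t'])
    he=np.array(p['hand_eye']); T=np.eye(4);T[:3,:3]=st['orientation'];T[:3,3]=st['tool_pos']
    M=np.linalg.inv(T@he); return M[:3,:3],M[:3,3]
def ray(p,uv,st=None):
    R,t=pose(p,st); n=cv2.undistortPoints(np.array([[uv]],float),K(p),np.array(p['dist'],float))[0,0]
    return -R.T@t, R.T@np.array([n[0],n[1],1])
def atz(p,uv,z,st=None):
    c,d=ray(p,uv,st); return c+d*(z-c[2])/d[2]
def proj(p,X,st=None):
    R,t=pose(p,st); return cv2.projectPoints(np.array(X,float).reshape(-1,1,3),cv2.Rodrigues(R)[0],t,K(p),np.array(p['dist'],float))[0][:,0]
E
python3 - <<'E'
from h import *
st=read_state(); print(st['tool_pos'],np.round(st['orientation'],3).tolist(),st['time_s'])
ims=[]
for n in ['scene','side']:
    p=get_image(n); R,t=pose(p); print(n,p['fx'],-R.T@t,p['dist'])
    cv2.imwrite(f'pics/{n}0.png',p['pixels'])
    for l in ['test_block','saddle_a','bridge_bar','drill_bit','kit_box','test_pump','knob_top','peak_pointer','dial_stand','coupler','dome_nut','spanner','ram_jack','bearing_plate','oil_can','grease_tin']:
        print(l,[(np.round(d['bbox']).astype(int).tolist(),round(d['confidence'],2)) for d in recognise(p,l)])
E
```

```text
pics
[ 208.61348885 -588.62499676  238.41113907] [[0.943, 0.334, -0.001], [0.334, -0.942, 0.002], [-0.0, -0.002, -1.0]] 0.0
scene 469.6179871331614 [1636.22728113  448.69514955 1120.0825005 ] [-0.13189542  0.          0.          0.          0.        ]
test_block [([284, 170, 374, 264], 0.9), ([381, 197, 484, 287], 0.52)]
saddle_a [([306, 169, 328, 197], 0.9), ([324, 205, 353, 234], 0.84), ([314, 163, 323, 180], 0.62), ([429, 208, 464, 270], 0.52)]
bridge_bar [([427, 212, 463, 271], 0.8), ([312, 158, 320, 181], 0.2)]
drill_bit [([292, 258, 312, 286], 0.96), ([311, 162, 321, 180], 0.68), ([288, 149, 303, 169], 0.68), ([380, 195, 485, 291], 0.18)]
kit_box [([383, 197, 482, 290], 0.7)]
test_pump [([209, 140, 269, 232], 0.62)]
knob_top [([248, 142, 253, 148], 0.55)]
peak_pointer [([246, 140, 251, 148], 0.49), ([300, 200, 310, 207], 0.39)]
dial_stand [([328, 145, 344, 190], 0.97), ([420, 206, 428, 223], 0.34)]
coupler [([414, 208, 426, 225], 0.54), ([381, 191, 396, 209], 0.23)]
dome_nut [([299, 201, 305, 208], 0.44), ([299, 152, 313, 184], 0.41)]
spanner [([452, 232, 468, 261], 0.75)]
ra
[... 901 characters left out ...]
]
peak_pointer [([266, 324, 281, 343], 0.63), ([416, 139, 427, 152], 0.62), ([334, 188, 351, 216], 0.53), ([198, 208, 239, 239], 0.44), ([342, 179, 356, 199], 0.25)]
dial_stand [([340, 191, 391, 244], 0.95)]
coupler [([179, 338, 233, 391], 0.66), ([266, 326, 280, 345], 0.65), ([315, 187, 324, 199], 0.23)]
dome_nut [([314, 187, 325, 196], 0.6), ([264, 189, 282, 226], 0.58), ([268, 320, 281, 345], 0.43)]
spanner [([176, 338, 232, 392], 0.98), ([151, 263, 321, 400], 0.62), ([263, 187, 284, 225], 0.51)]
ram_jack [([274, 135, 302, 174], 0.76), ([338, 182, 350, 216], 0.15)]
bearing_plate [([197, 210, 236, 240], 0.72)]
oil_can [([389, 193, 412, 229], 0.56)]
grease_tin [([316, 290, 341, 315], 0.88)]
```

```bash
python3 - <<'E'
import cv2
a=cv2.imread('pics/scene0.png')[125:310,195:500]
cv2.imwrite('pics/s1.png',cv2.resize(a,(800,485),interpolation=cv2.INTER_CUBIC))
a=cv2.imread('pics/side0.png')[100:400,140:480]
cv2.imwrite('pics/s2.png',cv2.resize(a,(680,600),interpolation=cv2.INTER_CUBIC))
E
```

```text
(no output)
```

View pics/s1.png

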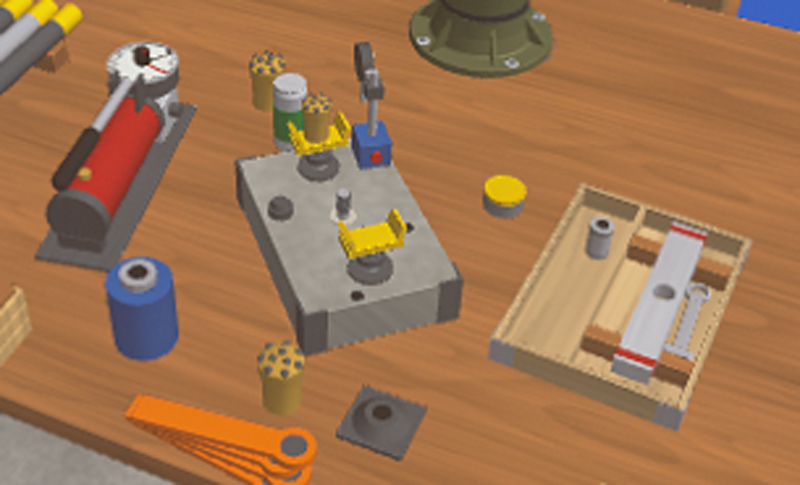

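View pics/s2.png

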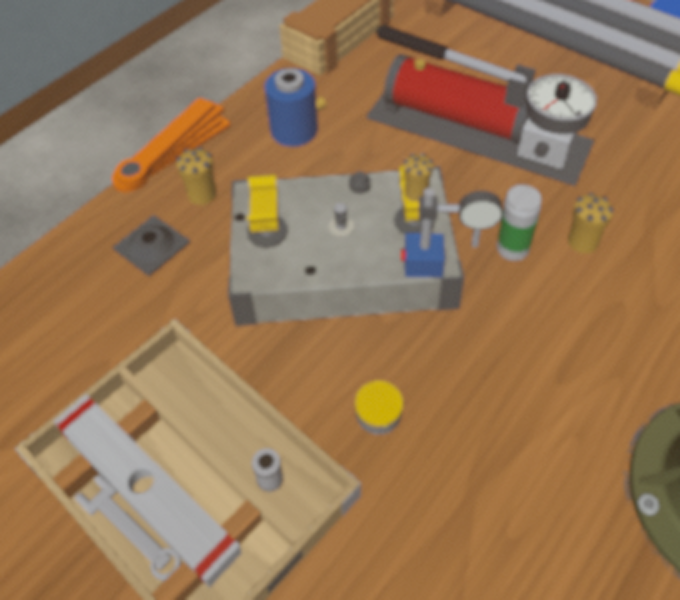

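Both views show the following:
- **Saddles:** saddle_a (scene crop 319,130) holds the small bit, and saddle_b (370,240) is empty.
- **Kit box:** it is on the right, with the coupler near its -x end.
- **Look-alikes:** the other two bits stand on the bench.
- **Gauge:** it is at the top left.

Next I'll fit the poses from both cameras.

```bash
cat > fit.py <<'E'
from h import *
from scipy.optimize import least_squares
A={'scene':get_image('scene'),'side':get_image('side')}
s1=lambda u,v:(195+u/2.623-.5+.19,125+v/2.622-.5+.19); s2=lambda u,v:(140+u/2-.25,100+v/2-.25)
def fit(x0,obs):
    def f(q):
        c,s=np.cos(q[2]),np.sin(q[2]);R=np.array([[c,-s,0],[s,c,0],[0,0,1]]);r=[]
        for cam,X,uv in obs:
            r.append(proj(A[cam],R@np.array(X)+[q[0],q[1],0])[0]-(s1(*uv) if cam=='scene' else s2(*uv)))
        return np.ravel(r)
    o=least_squares(f,x0,loss='soft_l1'); print(np.round([*o.x[:2],np.degrees(o.x[2])],1),np.round(o.fun.reshape(-1,2),1).tolist()); return o.x
S,D='scene','side'
print('block');b=fit([600,0,0.3],[(S,(0,0,110),(344,190)),(D,(0,0,110),(341,207)),(S,(150,100,70),(460,278)),(S,(150,-100,70),(306,313)),(S,(-150,-100,70),(238,160)),
 (D,(150,100,70),(232,292)),(D,(-150,100,70),(458,278)),(D,(150,-100,70),(232,182)),(D,(-150,-100,70),(440,172))])
print('box');k=fit([700,300,0.],[(S,(-160,-117,40),(585,187)),(S,(-160,117,40),(748,240)),(S,(160,117,40),(672,408)),(S,(160,-117,40),(492,345)),
 (D,(160,-117,40),(175,325)),(D,(160,117,40),(20,448)),(D,(-160,-117,40),(357,487))])
def tri(u1,u2):
    (c1,d1),(c2,d2)=ray(A[S],s1(*u1)),ray(A[D],s2(*u2))
    q=np.linalg.lstsq(np.c_[d1,-d2],c2-c1,rcond=None)[0];x,y=c1+q[0]*d1,c2+q[1]*d2;return np.round((x+y)/2),np.round(np.linalg.norm(x-y),1)
print('knob',tri((143,52),(563,87)),'hole',tri((663,291),(142,482)),'bit top',tri((317,102),(417,163)),'coupler',tri((601,225),(266,460)),'can top',tri((289,82),(522,195)),'tin',tri((505,187),(379,402)))
E
python3 fit.py
```

```text
block
[567.5   1.6  42.2] [[0.4, 0.4], [-0.3, -0.1], [1.1, -0.1], [-0.7, 0.7], [-0.1, -0.7], [-1.9, 1.2], [2.4, 0.1], [0.7, -0.9], [0.0, -2.5]]
box
[  506.9   363.4 -6484.8] [[0.4, -2.3], [2.3, -0.5], [4.4, 0.3], [0.6, -4.0], [0.2, -3.0], [-1.7, -1.4], [0.6, -1.0]]
knob (array([ 439., -365.,  135.]), np.float64(2.0)) hole (array([520., 406.,  57.]), np.float64(3.1)) bit top (array([497., -69., 179.]), np.float64(0.2)) coupler (array([432., 304.,  54.]), np.float64(1.2)) can top (array([ 388., -162.,  109.]), np.float64(0.4)) tin (array([383., 161.,  29.]), np.float64(1.6))
```

```bash
cat >> h.py <<'E'
from scipy.spatial.transform import Rotation as Ro
def plan(x,y,z,a,st=None):
    st=st or read_state(); R=np.array(st['orientation']); a=np.radians(a)
    T=np.array([[-np.sin(a),np.cos(a),0],[np.cos(a),np.sin(a),0],[0,0,-1.]])
    print('at',np.round(st['tool_pos'],1),'yaw',round(np.degrees(np.arctan2(R[1,1],R[0,1])),1),'t',round(st['time_s'],2),'| d',np.round(R.T@(np.array([x,y,z])-st['tool_pos'])/10,2).tolist(),'tw',np.round(Ro.from_matrix(R.T@T.T if 0 else R.T@T).as_rotvec(degrees=True),2).tolist())
E
python3 -c "
from h import *
plan(460,-100,330,42)
p=get_image('wrist');print(np.round(p['hand_eye'],3).tolist(),p['fx'],p['dist'])"
```

```text
at [ 208.9 -589.1  239.3] yaw -70.5 t 1.8 | d [40.02, -37.7, -9.07] tw [-0.0, -0.0, -112.47]
[[0.0, -0.955, -0.295, 74.916], [1.0, -0.0, 0.001, 0.254], [-0.0, -0.295, 0.955, -134.629], [0.0, 0.0, 0.0, 1.0]] 310.05827694839826 [1.4738151e-05 0.0000000e+00 0.0000000e+00 0.0000000e+00 0.0000000e+00]
```

Request:
arm_command([
  {"delta_pos":[6,-6,-9],"twist":[0,0,-16]},
  {"delta_pos":[40,-37.7,-9],"twist":[0,0,-112.5]},
  {"delta_pos":[40,-37.7,-9],"twist":[0,0,-112.5]},
  {"delta_pos":[40,-37.7,-9],"twist":[0,0,-112.5]},
  {"delta_pos":[40,-37.7,-9],"twist":[0,0,-112.5]},
  {"delta_pos":[40,-37.7,-9],"twist":[0,0,-112.5]},
  {"delta_pos":[40,-37.7,-9],"twist":[0,0,-112.5]},
  {"delta_pos":[40,-37.7,-9],"twist":[0,0,-112.5]},
])

```text
time_s: 2.65
tool_pos: [383.7, -246.8, 312.5]
orientation: [[0.024, 1.0, 0.001], [1.0, -0.024, -0.001], [-0.001, 0.001, -1.0]]
contact_force: [1.6, 0.4, 0.6]
width: 85.4
grip_force: 0.0
```

```bash
python3 -c "
from h import *
plan(460,-100,330,42)"
```

```text
at [ 383.7 -246.8  312.5] yaw -1.4 t 2.65 | d [14.86, 7.27, -1.76] tw [0.01, 0.06, -43.38]
```

Request:
arm_command([
  {"delta_pos":[14.9,7.3,-1.8],"twist":[0,0,-43.4]},
  {"delta_pos":[14.9,7.3,-1.8],"twist":[0,0,-43.4]},
  {"delta_pos":[14.9,7.3,-1.8],"twist":[0,0,-43.4]},
  {"delta_pos":[14.9,7.3,-1.8],"twist":[0,0,-43.4]},
  {"delta_pos":[14.9,7.3,-1.8],"twist":[0,0,-43.4]},
  {"delta_pos":[14.9,7.3,-1.8],"twist":[0,0,-43.4]},
  {"delta_pos":[14.9,7.3,-1.8],"twist":[0,0,-43.4]},
  {"delta_pos":[14.9,7.3,-1.8],"twist":[0,0,-43.4]},
])

```text
time_s: 3.45
tool_pos: [460.4, -102.7, 329.8]
orientation: [[-0.661, 0.75, -0.0], [0.75, 0.661, -0.0], [0.0, -0.0, -1.0]]
contact_force: [0.1, -0.1, -0.5]
width: 85.0
grip_force: 0.0
```

```bash
python3 - <<'E'
from h import *
st=read_state();p=get_image('wrist');im=p['pixels'].copy()
plan(493,-66,240,42,st)
for l in ['drill_bit','saddle_a','dial_stand','test_block']:
    for d in recognise(p,l)[:3]:
        b=d['bbox'];print(l,np.round(b).tolist(),round(d['confidence'],2))
for X in [(567.5,1.6,110),(493.4,-65.6,181),(641.6,68.8,125),(493.4,-65.6,125)]:
    u=proj(p,X,st)[0];print(u);cv2.drawMarker(im,tuple(int(v) for v in u),(255,0,255),0,12,1)
cv2.imwrite('pics/w1.png',im)
E
```

```text
at [ 460.4 -102.7  329.8] yaw 41.4 t 3.45 | d [0.59, 4.88, 8.98] tw [-0.02, -0.0, -0.6]
drill_bit [523.0, 223.0, 594.0, 276.0] 0.94
drill_bit [143.0, 139.0, 202.0, 182.0] 0.84
drill_bit [350.0, 154.0, 388.0, 202.0] 0.71
saddle_a [337.0, 134.0, 382.0, 208.0] 0.96
saddle_a [494.0, 130.0, 581.0, 202.0] 0.85
saddle_a [315.0, 70.0, 580.0, 232.0] 0.16
dial_stand [269.0, 70.0, 385.0, 122.0] 0.95
test_block [317.0, 71.0, 582.0, 233.0] 0.64
[448.9172399  163.11695348]
[372.41165571 178.91583318]
[544.67208788 164.45208267]
[364.17983045 166.90594793]
```

View pics/w1.png

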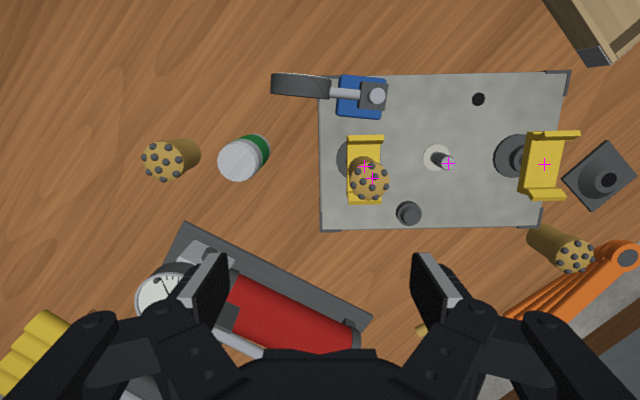

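The wrist view shows the bit's top at about (370,180), the saddles at (365,168) and (544,165), and the stud at (447,162). All of these agree with my fitted poses.

```bash
python3 - <<'E'
from h import *
st=read_state();p=get_image('wrist')
o=[d for d in outline_of(p,'drill_bit') if 345<d['bbox'][0]<365]
g=cv2.cvtColor(p['pixels'],cv2.COLOR_BGR2GRAY)
for d in o: print(d['bbox'],d['confidence']); 
print(atz(p,(370,180),181,st),atz(p,(371,181),177,st))
b=atz(p,(370,180),181,st)
plan(b[0],b[1],155,42,st)
E
```

```text
[347.5, 155.8, 387.8, 202.7] 0.59
[492.56622952 -67.2756409  181.        ] [495.13288716 -67.64207676 177.        ]
at [ 460.5 -102.2  329.9] yaw 41.6 t 3.7 | d [0.49, 4.72, 17.49] tw [-0.0, 0.0, -0.41]
```

Request:
arm_command([
  {"delta_pos":[0.5,4.7,2],"twist":[0,0,-0.4]},
  {"delta_pos":[0.5,4.7,6],"twist":[0,0,-0.4]},
  {"delta_pos":[0.5,4.7,10],"twist":[0,0,-0.4]},
  {"delta_pos":[0.5,4.7,13],"twist":[0,0,-0.4]},
  {"delta_pos":[0.5,4.7,15.5],"twist":[0,0,-0.4]},
  {"delta_pos":[0.5,4.7,17],"twist":[0,0,-0.4]},
  {"delta_pos":[0.5,4.7,17.5],"twist":[0,0,-0.4]},
  {"delta_pos":[0.5,4.7,17.5],"twist":[0,0,-0.4]},
])

```text
time_s: 4.6
tool_pos: [492.3, -66.9, 154.6]
orientation: [[-0.67, 0.742, -0.001], [0.742, 0.67, 0.0], [0.001, -0.0, -1.0]]
contact_force: [0.3, 0.7, 0.3]
width: 85.2
grip_force: 0.0
```

Request:
arm_command([
  {"delta_pos":[0,0,0],"twist":[0,0,0]},
  {"delta_pos":[0,0,0],"twist":[0,0,0]},
  {"delta_pos":[0,0,0],"twist":[0,0,0]},
  {"delta_pos":[0,0,0],"twist":[0,0,0]},
  {"delta_pos":[0,0,0],"twist":[0,0,0]},
  {"delta_pos":[0,0,0],"twist":[0,0,0]},
  {"delta_pos":[0,0,0],"twist":[0,0,0]},
  {"delta_pos":[0,0,0],"twist":[0,0,0]},
], hand=0)

```text
time_s: 5.4
tool_pos: [492.7, -67.2, 155.8]
orientation: [[-0.67, 0.742, 0.001], [0.742, 0.67, -0.001], [-0.001, 0.0, -1.0]]
contact_force: [-2.0, 0.4, 6.8]
width: 35.8
grip_force: 59.1
```

Request:
arm_command([
  {"delta_pos":[0,0,-1],"twist":[0,0,0]},
  {"delta_pos":[0,0,-3],"twist":[0,0,0]},
  {"delta_pos":[0,0,-6],"twist":[0,0,0]},
  {"delta_pos":[0,0,-9.5],"twist":[0,0,0]},
  {"delta_pos":[0,0,-13],"twist":[0,0,0]},
  {"delta_pos":[0,0,-15],"twist":[0,0,0]},
  {"delta_pos":[0,0,-16],"twist":[0,0,0]},
  {"delta_pos":[0,0,-16],"twist":[0,0,0]},
])

```text
time_s: 6.2
tool_pos: [492.7, -66.9, 315.9]
orientation: [[-0.67, 0.742, 0.002], [0.742, 0.67, -0.001], [-0.002, 0.001, -1.0]]
contact_force: [-0.2, 0.5, -3.2]
width: 36.0
grip_force: 60.3
```

```bash
python3 -c "
from h import *
st=read_state();print(st['width'],st['contact_force'])
plan(501,225,316,-5)"
```

```text
36.03865696670602 [-0.20462226  0.51789422 -3.24074928]
at [492.7 -66.9 315.9] yaw 42.1 t 6.2 | d [21.11, 20.18, -0.02] tw [0.09, 0.06, 47.08]
```

Request:
arm_command([
  {"delta_pos":[2,2,0],"twist":[0,0,5]},
  {"delta_pos":[5.5,5,0],"twist":[0,0,13]},
  {"delta_pos":[9,8.5,0],"twist":[0,0,21]},
  {"delta_pos":[12.5,12,0],"twist":[0,0,29]},
  {"delta_pos":[16,15.5,0],"twist":[0,0,37]},
  {"delta_pos":[19,18,0],"twist":[0,0,43]},
  {"delta_pos":[21.1,20.2,0],"twist":[0,0,47]},
  {"delta_pos":[21.1,20.2,0],"twist":[0,0,47]},
])

```text
time_s: 7.0
tool_pos: [498.9, 230.6, 313.4]
orientation: [[0.08, 0.997, -0.003], [0.997, -0.08, 0.003], [0.002, -0.003, -1.0]]
contact_force: [0.4, -0.2, -1.9]
width: 36.4
grip_force: 60.5
```

```bash
python3 - <<'E'
from h import *
st=read_state();p=get_image('wrist');im=p['pixels'].copy()
print(st['tool_pos'])
for l in ['drill_bit','kit_box','bridge_bar','coupler']:
    for d in recognise(p,l)[:3]:
        print(l,np.round(d['bbox']).tolist(),round(d['confidence'],2))
c,s=np.cos(np.radians(-4.8)),np.sin(np.radians(-4.8));R=np.array([[c,-s,0],[s,c,0],[0,0,1]])
for X in [(-160,-117,40),(-160,117,40),(160,117,40),(160,-117,40),(0,-70,8),(0,43,61)]:
    u=proj(p,R@np.array(X)+[506.9,363.4,0],st)[0];print(X,u);cv2.drawMarker(im,tuple(int(v) for v in u),(255,0,255),0,12,1)
cv2.imwrite('pics/w2.png',im)
E
```

```text
[498.85480035 230.61254835 313.36289922]
drill_bit [269.0, 189.0, 505.0, 357.0] 0.69
drill_bit [277.0, 217.0, 360.0, 333.0] 0.64
drill_bit [510.0, 247.0, 580.0, 301.0] 0.59
kit_box [179.0, 0.0, 454.0, 155.0] 0.71
bridge_bar [210.0, 0.0, 448.0, 39.0] 0.79
coupler [244.0, 94.0, 277.0, 120.0] 0.6
coupler [270.0, 319.0, 316.0, 354.0] 0.19
(-160, -117, 40) [196.06988062 148.47896213]
(-160, 117, 40) [172.00676289 -66.13365331]
(160, 117, 40) [464.97615069 -65.03801965]
(160, -117, 40) [439.60471242 149.62654933]
(0, -70, 8) [318.04118752 111.26383894]
(0, 43, 61) [318.05492972   5.76646338]
```

View pics/w2.png

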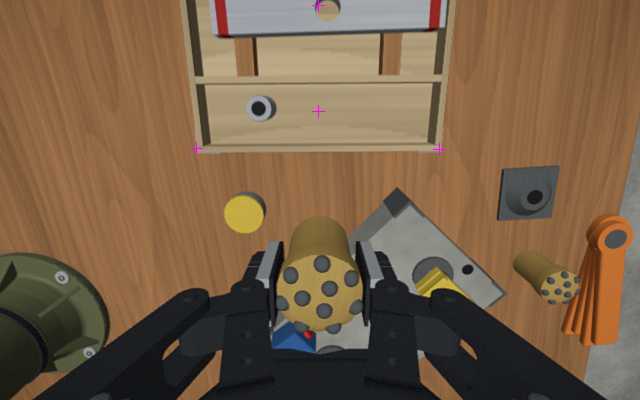

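The wrist view shows the bit gripped upright. The coupler is at (260,108), and the bay's near wall runs from (196,148) to (439,149), which matches the fit.

```bash
python3 -c "
from h import *
plan(556,288,90,-4.8)"
```

```text
at [501.1 223.3 314.1] yaw -5.0 t 7.25 | d [6.96, 4.93, 22.39] tw [-0.06, 0.09, -0.21]
```

Request:
arm_command([
  {"delta_pos":[3.5,2.5,1],"twist":[0,0,0]},
  {"delta_pos":[7,4.9,4],"twist":[0,0,0]},
  {"delta_pos":[7,4.9,8],"twist":[0,0,0]},
  {"delta_pos":[7,4.9,12.5],"twist":[0,0,0]},
  {"delta_pos":[7,4.9,17],"twist":[0,0,0]},
  {"delta_pos":[7,4.9,20.5],"twist":[0,0,0]},
  {"delta_pos":[7,4.9,22.4],"twist":[0,0,0]},
  {"delta_pos":[7,4.9,22.4],"twist":[0,0,0]},
])

```text
time_s: 8.05
tool_pos: [554.8, 287.4, 87.6]
orientation: [[0.088, 0.996, -0.005], [0.996, -0.088, -0.004], [-0.004, -0.005, -1.0]]
contact_force: [-0.6, -1.2, -1.6]
width: 35.6
grip_force: 60.8
```

Request:
arm_command([
  {"delta_pos":[0,0,1.5],"twist":[0,0,0]},
  {"delta_pos":[0,0,3],"twist":[0,0,0]},
  {"delta_pos":[0,0,4],"twist":[0,0,0]},
  {"delta_pos":[0,0,4.5],"twist":[0,0,0]},
  {"delta_pos":[0,0,4.7],"twist":[0,0,0]},
  {"delta_pos":[0,0,4.8],"twist":[0,0,0]},
  {"delta_pos":[0,0,4.8],"twist":[0,0,0]},
])

```text
time_s: 8.75
tool_pos: [556.0, 290.8, 43.2]
orientation: [[0.086, 0.996, 0.001], [0.996, -0.086, 0.0], [0.0, 0.001, -1.0]]
contact_force: [-0.4, 0.2, -2.1]
width: 36.0
grip_force: 60.8
```

Not yet touching; I'll go down slowly in 1 mm rows.

Request:
arm_command([
  {"delta_pos":[0,0,0.1],"twist":[0,0,0]},
  {"delta_pos":[0,0,0.2],"twist":[0,0,0]},
  {"delta_pos":[0,0,0.3],"twist":[0,0,0]},
  {"delta_pos":[0,0,0.3],"twist":[0,0,0]},
])

```text
time_s: 9.15
tool_pos: [555.7, 290.5, 39.8]
orientation: [[0.086, 0.996, -0.0], [0.996, -0.086, -0.0], [-0.0, -0.0, -1.0]]
contact_force: [-0.0, 0.3, -2.2]
width: 35.8
grip_force: 60.8
```

Request:
arm_command([
  {"delta_pos":[0,0,0.1],"twist":[0,0,0]},
  {"delta_pos":[0,0,0.1],"twist":[0,0,0]},
])

```text
time_s: 9.35
tool_pos: [555.8, 290.7, 39.0]
orientation: [[0.086, 0.996, 0.0], [0.996, -0.086, 0.0], [0.0, 0.0, -1.0]]
contact_force: [0.1, 0.5, -2.4]
width: 36.1
grip_force: 60.9
```

Request:
arm_command([
  {"delta_pos":[0,0,0.1],"twist":[0,0,0]},
  {"delta_pos":[0,0,0.1],"twist":[0,0,0]},
])

```text
time_s: 9.55
tool_pos: [555.9, 290.8, 38.9]
orientation: [[0.086, 0.996, 0.001], [0.996, -0.086, 0.0], [0.0, 0.001, -1.0]]
contact_force: [-2.3, -1.0, 6.4]
width: 36.2
grip_force: 61.5
```

Request:
arm_command([
  {"delta_pos":[0,0,0.1],"twist":[0,0,0]},
  {"delta_pos":[0,0,0.1],"twist":[0,0,0]},
])

```text
time_s: 9.75
tool_pos: [555.9, 290.9, 38.9]
orientation: [[0.086, 0.996, 0.001], [0.996, -0.086, 0.0], [0.0, 0.001, -1.0]]
contact_force: [-4.4, -2.8, 14.0]
width: 35.7
grip_force: 62.1
```

Request:
arm_command([
  {"delta_pos":[0,0,-0.2],"twist":[0,0,0]},
  {"delta_pos":[0,0,-0.2],"twist":[0,0,0]},
  {"delta_pos":[0,0,-0.2],"twist":[0,0,0]},
  {"delta_pos":[0,0,-0.2],"twist":[0,0,0]},
  {"delta_pos":[0,0,-0.2],"twist":[0,0,0]},
  {"delta_pos":[0,0,-0.2],"twist":[0,0,0]},
], hand=0.9)

```text
time_s: 10.35
tool_pos: [555.7, 290.6, 38.7]
orientation: [[0.086, 0.996, -0.0], [0.996, -0.086, -0.0], [-0.0, -0.0, -1.0]]
contact_force: [-0.5, 0.2, 0.3]
width: 76.9
grip_force: 0.0
```

Request:
arm_command([
  {"delta_pos":[0,0,-1],"twist":[0,0,0]},
  {"delta_pos":[0,0,-3],"twist":[0,0,0]},
  {"delta_pos":[0,0,-6],"twist":[0,0,0]},
  {"delta_pos":[0,0,-10],"twist":[0,0,0]},
  {"delta_pos":[0,0,-14.5],"twist":[0,0,0]},
  {"delta_pos":[0,0,-18],"twist":[0,0,0]},
  {"delta_pos":[0,0,-20],"twist":[0,0,0]},
  {"delta_pos":[0,0,-20],"twist":[0,0,0]},
])

```text
time_s: 11.15
tool_pos: [556.6, 291.8, 243.3]
orientation: [[0.086, 0.996, 0.006], [0.996, -0.086, 0.003], [0.004, 0.005, -1.0]]
contact_force: [0.1, -0.0, -0.4]
width: 76.9
grip_force: 0.0
```

```bash
python3 - <<'E'
from h import *
st=read_state();p=get_image('wrist');im=p['pixels'].copy()
cv2.imwrite('pics/w3.png',im);print(st['tool_pos'],st['width'])
for l in ['bridge_bar','drill_bit']:
    for d in outline_of(p,l)[:3]:
        m=d['pixels'].astype(np.uint8);print(l,np.round(d['bbox']),d['confidence'])
plan(515,406,240,85,st)
E
```

```text
[556.63777729 291.83467527 243.3030899 ] 76.93042059919028
bridge_bar [132.  32. 411.  96.] 0.82
drill_bit [298. 158. 336. 198.] 0.91
drill_bit [252. 247. 485. 386.] 0.28
at [556.6 291.8 243.3] yaw -4.9 t 11.15 | d [11.02, -5.13, 0.35] tw [0.41, 0.07, -89.91]
```

View pics/w3.png

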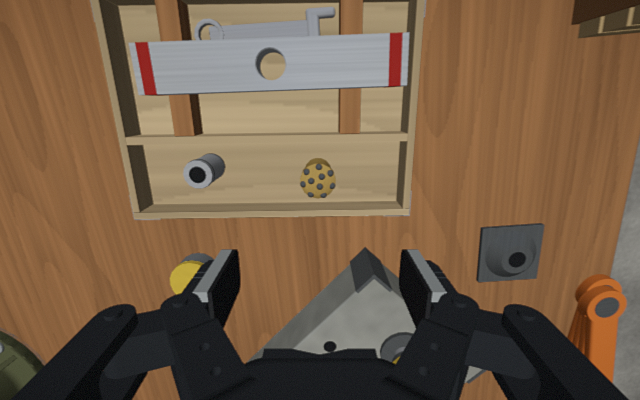

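```bash
python3 - <<'E'
from h import *
from scipy.optimize import least_squares
st=read_state();p=get_image('wrist');print(np.round(st['joint_pos']),st['tool_pos'],st['time_s'])
obs=[((-130,23,25),(136,42)),((130,23,25),(409,33)),((130,-23,25),(404,85)),((-130,-23,25),(146,95)),((0,0,25),(271,64))]
g=cv2.cvtColor(p['pixels'],cv2.COLOR_BGR2GRAY);c=np.array([[u] for _,u in obs[:4]],np.float32)
cs=cv2.cornerSubPix(g,c,(5,5),(-1,-1),(3,30,.01))[:,0];print(cs.tolist())
for src in ([u for _,u in obs],[*cs,(271,64)]):
    def f(q):
        R=Ro.from_euler('z',q[2]).as_matrix()
        return np.ravel([proj(p,R@np.array(X)+[q[0],q[1],36],st)[0]-u for (X,_),u in zip(obs,src)])
    o=least_squares(f,[515,406,0],x_scale=[1,1,.01],loss='soft_l1');b=o.x;print(b[:2],np.degrees(b[2]),np.round(o.fun,1))
plan(b[0],b[1],240,90+np.degrees(b[2]),st)
E
```

```text
[ -7.  33. -39.  86.  22.  70. -54.] [555.38312538 290.13864965 238.40184321] 11.3
[[133.4695281982422, 37.71771240234375], [409.0, 33.0], [406.61016845703125, 82.40648651123047], [143.6848907470703, 91.39718627929688]]
[519.56987822 401.43438857] -3.089326580632143 [-9.3  0.   3.6 -1.1  5.8  1.  -8.9  0.2  0.   0.4]
[519.77141794 402.74484635] -3.8909733919481533 [-7.   0.5  4.1 -0.5  3.   4.1 -7.4  0.3  0.1 -1.1]
at [555.4 290.1 238.4] yaw -4.9 t 11.3 | d [10.91, -4.51, -0.17] tw [-0.07, 0.01, -91.03]
```

The bit stands in the bay at (318,178). The bar's corners don't fit well yet because the arm was still settling, so I'll check them against a settled picture.

```bash
python3 - <<'E'
from h import *
st=read_state();p=get_image('wrist');im=p['pixels'].copy();print(st['tool_pos'],st['time_s'])
def dr(c,a,z0,Xs,col):
    R=Ro.from_euler('z',a,degrees=True).as_matrix()
    q=[proj(p,R@np.array(X)+[c[0],c[1],z0],st)[0] for X in Xs];print(np.round(q).tolist())
    cv2.polylines(im,[(np.array(q)*16).round().astype(np.int32)],True,col,1,cv2.LINE_AA,4)
dr((519.7,402.5),-3.7,61,[(-130,23,0),(130,23,0),(130,-23,0),(-130,-23,0)],(255,0,255))
dr((506.9,363.4),-4.8,40,[(-160,-117,0),(160,-117,0),(160,117,0),(-160,117,0)],(0,255,0))
cv2.imwrite('pics/w4.png',cv2.resize(im[0:240,80:430],(800,548),interpolation=cv2.INTER_CUBIC))
E
```

```text
[555.27001375 290.01575638 237.87676634] 11.35
[[126.0, 39.0], [413.0, 32.0], [410.0, 86.0], [136.0, 92.0]]
[[132.0, 214.0], [412.0, 214.0], [435.0, -26.0], [86.0, -25.0]]
```

View pics/w4.png

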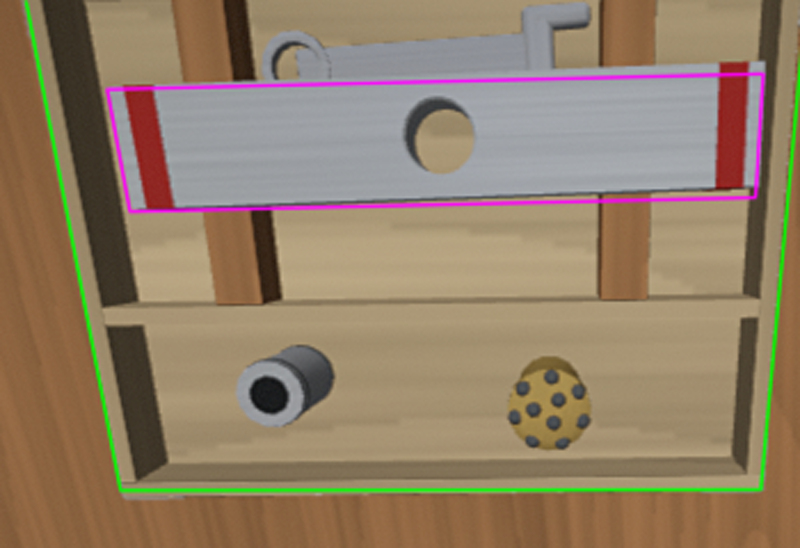

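```bash
python3 - <<'E'
from h import *
from scipy.optimize import least_squares
st=read_state();p=get_image('wrist')
obs=[((-130,23,25),(108,88)),((130,23,25),(765,62)),((130,-23,25),(757,188)),((-130,-23,25),(130,211)),((0,0,25),(439,132))]
def f(q):
    R=Ro.from_euler('z',q[2]).as_matrix()
    return np.ravel([proj(p,R@np.array(X)+[q[0],q[1],36],st)[0]-(80+(u[0]+.5)/2.286-.5,(u[1]+.5)/2.286-.5) for X,u in obs])
o=least_squares(f,[515,406,0],x_scale=[1,1,.01]);b=o.x;print(b[:2],np.degrees(b[2]),np.round(o.fun,1))
plan(b[0],b[1],240,90+np.degrees(b[2]),st)
E
```

```text
[520.37641962 405.03330588] -2.939432082076077 [-0.5 -0.6 -0.2 -0.3  0.5 -0.7  0.5 -0.8 -0.2  2.4]
at [555.3 290.  237.7] yaw -4.9 t 11.4 | d [11.16, -4.46, -0.24] tw [-0.14, -0.02, -91.97]
```

Request:
arm_command([
  {"delta_pos":[2,-1,-0.2],"twist":[0,0,-8]},
  {"delta_pos":[4,-1.6,-0.2],"twist":[0,0,-16.5]},
  {"delta_pos":[6,-2.5,-0.2],"twist":[0,0,-25]},
  {"delta_pos":[8,-3.3,-0.2],"twist":[0,0,-33.5]},
  {"delta_pos":[10,-4,-0.2],"twist":[0,0,-42]},
  {"delta_pos":[11.2,-4.5,-0.2],"twist":[0,0,-50.5]},
  {"delta_pos":[11.2,-4.5,-0.2],"twist":[0,0,-59]},
  {"delta_pos":[11.2,-4.5,-0.2],"twist":[0,0,-67.5]},
], hand=1)

```text
time_s: 12.25
tool_pos: [519.9, 406.5, 239.8]
orientation: [[-0.891, 0.454, -0.002], [0.454, 0.891, -0.001], [0.001, -0.001, -1.0]]
contact_force: [0.0, -0.8, 0.5]
width: 85.7
grip_force: 0.0
```

```bash
python3 -c "
from h import *
plan(520.4,405,140,87.1)"
```

```text
at [519.9 406.5 239.8] yaw 63.0 t 12.25 | d [-0.12, -0.1, 9.98] tw [-0.06, -0.08, -24.09]
```

Request:
arm_command([
  {"delta_pos":[0,0,0],"twist":[0,0,-8]},
  {"delta_pos":[0,0,1],"twist":[0,0,-16.5]},
  {"delta_pos":[0,0,4],"twist":[0,0,-24.4]},
  {"delta_pos":[0,0,7],"twist":[0,0,-24.4]},
  {"delta_pos":[0,0,9],"twist":[0,0,-24.4]},
  {"delta_pos":[0,0,10],"twist":[0,0,-24.4]},
  {"delta_pos":[0,0,10],"twist":[0,0,-24.4]},
  {"delta_pos":[0,0,10],"twist":[0,0,-24.4]},
])

```text
time_s: 13.05
tool_pos: [520.5, 406.5, 141.5]
orientation: [[-0.999, 0.053, 0.0], [0.053, 0.999, 0.001], [-0.0, 0.001, -1.0]]
contact_force: [0.6, 0.2, 0.0]
width: 85.6
grip_force: 0.0
```

```bash
python3 -c "
from h import *
plan(520.4,405,40,87.1)
print(np.round(read_state()['joint_pos']))"
```

```text
at [520.5 406.5 141.5] yaw 87.0 t 13.05 | d [0.01, -0.16, 10.15] tw [0.05, 0.0, -0.11]
[-10.  47. -59.  87.  42.  70.  11.]
```

Request:
arm_command([
  {"delta_pos":[0,-0.1,3],"twist":[0,0,0]},
  {"delta_pos":[0,-0.1,5.5],"twist":[0,0,0]},
  {"delta_pos":[0,-0.1,7.5],"twist":[0,0,0]},
  {"delta_pos":[0,-0.1,9],"twist":[0,0,0]},
  {"delta_pos":[0,-0.1,9.7],"twist":[0,0,0]},
  {"delta_pos":[0,-0.1,9.9],"twist":[0,0,0]},
  {"delta_pos":[0,-0.1,9.9],"twist":[0,0,0]},
  {"delta_pos":[0,-0.1,9.9],"twist":[0,0,0]},
])

```text
time_s: 13.85
tool_pos: [520.8, 405.6, 43.0]
orientation: [[-0.999, 0.053, 0.001], [0.053, 0.999, 0.001], [-0.001, 0.001, -1.0]]
contact_force: [0.9, -0.1, 0.4]
width: 85.0
grip_force: 0.0
```

Request:
arm_command([
  {"delta_pos":[0,0,0],"twist":[0,0,0]},
  {"delta_pos":[0,0,0],"twist":[0,0,0]},
  {"delta_pos":[0,0,0],"twist":[0,0,0]},
  {"delta_pos":[0,0,0],"twist":[0,0,0]},
  {"delta_pos":[0,0,0],"twist":[0,0,0]},
  {"delta_pos":[0,0,0],"twist":[0,0,0]},
  {"delta_pos":[0,0,0],"twist":[0,0,0]},
  {"delta_pos":[0,0,0],"twist":[0,0,0]},
], hand=0)

```text
time_s: 14.65
tool_pos: [520.6, 405.5, 42.6]
orientation: [[-0.999, 0.053, 0.001], [0.053, 0.999, 0.001], [-0.001, 0.001, -1.0]]
contact_force: [-1.2, -0.4, 6.5]
width: 44.7
grip_force: 64.3
```

Request:
arm_command([
  {"delta_pos":[0,0,-0.5],"twist":[0,0,0]},
  {"delta_pos":[0,0,-2],"twist":[0,0,0]},
  {"delta_pos":[0,0,-5],"twist":[0,0,0]},
  {"delta_pos":[0,0,-9],"twist":[0,0,0]},
  {"delta_pos":[0,0,-13.5],"twist":[0,0,0]},
  {"delta_pos":[0,0,-18.5],"twist":[0,0,0]},
  {"delta_pos":[0,0,-23],"twist":[0,0,0]},
  {"delta_pos":[0,0,-26],"twist":[0,0,0]},
])

```text
time_s: 15.45
tool_pos: [519.8, 405.3, 306.0]
orientation: [[-0.999, 0.052, 0.001], [0.052, 0.999, 0.002], [-0.001, 0.002, -1.0]]
contact_force: [0.7, -0.1, -8.8]
width: 44.7
grip_force: 63.6
```

```bash
python3 - <<'E'
from h import *
im=cv2.imread('pics/w1.png')[55:245,305:595]
cv2.imwrite('pics/w1z.png',cv2.resize(im,(800,524),interpolation=cv2.INTER_CUBIC))
p=get_image('scene');a=p['pixels'][160:240,290:365];cv2.imwrite('pics/sz.png',cv2.resize(a,(562,600),interpolation=cv2.INTER_CUBIC))
plan(567.5,1.6,300,132.2)
E
```

```text
at [520.1 406.7 310.4] yaw 87.0 t 15.5 | d [-6.84, -40.21, 0.81] tw [0.25, 0.4, -45.18]
```

View pics/w1z.png

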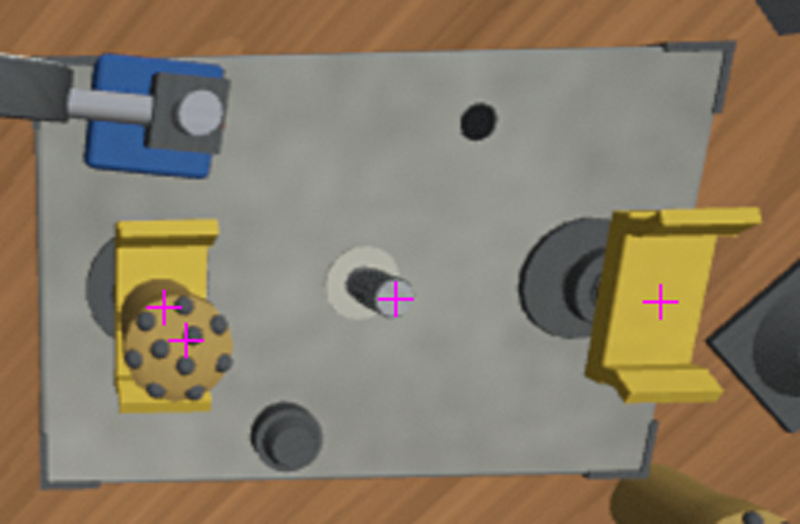

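```bash
python3 - <<'E'
from h import *
from scipy.optimize import least_squares
p=get_image('wrist')
a=np.radians(41.4);T=np.array([[-np.sin(a),np.cos(a),0],[np.cos(a),np.sin(a),0],[0,0,-1.]])
st={'tool_pos':[460.4,-102.7,329.8],'orientation':T}
obs=[((0,0,110),(392,297)),((150,100,70),(734,43)),((150,-100,70),(652,475)),((-150,-100,70),(42,488)),((-150,100,70),(35,60)),((-100,0,125),(163,310)),((100,0,125),(657,300))]
def f(q):
    R=Ro.from_euler('z',q[2]).as_matrix()
    return np.ravel([proj(p,R@np.array(X)+[q[0],q[1],0],st)[0]-(305+(u[0]+.5)/2.7586-.5,55+(u[1]+.5)/2.7586-.5) for X,u in obs])
o=least_squares(f,[567,1,.73],x_scale=[1,1,.01],loss='soft_l1');b=o.x;print(b[:2],np.degrees(b[2]),np.round(o.fun,1))
s=read_state();print(s['tool_pos'])
plan(*b[:2],310,90+np.degrees(b[2])+0.06)
E
```

```text
[566.38774488   1.65298249] 42.68477300196919 [ 1.4  0.5 -0.1 -0.3 -2.1  0.1  0.3 -0.1 -0.7 -0.4 -0.4  0.3  1.2 -0. ]
[520.08809454 406.70495871 307.1045004 ]
at [520.1 406.7 307.1] yaw 87.0 t 15.55 | d [-6.73, -40.21, -0.49] tw [0.21, 0.35, -45.73]
```

Request:
arm_command([
  {"delta_pos":[-0.3,-2,-0.3],"twist":[0,0,-2]},
  {"delta_pos":[-1,-6,-0.3],"twist":[0,0,-7]},
  {"delta_pos":[-1.8,-10.5,-0.3],"twist":[0,0,-12.5]},
  {"delta_pos":[-2.6,-15.2,-0.3],"twist":[0,0,-18]},
  {"delta_pos":[-3.4,-20,-0.3],"twist":[0,0,-23.5]},
  {"delta_pos":[-4.2,-24.8,-0.3],"twist":[0,0,-29]},
  {"delta_pos":[-5,-29.5,-0.3],"twist":[0,0,-34.5]},
  {"delta_pos":[-5.8,-34,-0.3],"twist":[0,0,-40]},
])

```text
time_s: 16.35
tool_pos: [559.5, 59.1, 302.6]
orientation: [[-0.797, -0.604, -0.003], [-0.604, 0.797, -0.001], [0.003, 0.001, -1.0]]
contact_force: [0.4, 0.1, -7.7]
width: 45.1
grip_force: 63.9
```

```bash
python3 - <<'E'
from h import *
st=read_state();plan(566.8,1.6,290,132.5,st);print(np.round(st['joint_pos']))
E
```

```text
at [559.5  59.1 302.6] yaw 127.2 t 16.35 | d [2.89, -5.02, 1.27] tw [0.06, -0.19, -5.31]
[ 34.  37. -79.  89.  37.  84.  81.]
```

Request:
arm_command([
  {"delta_pos":[0.5,-1,0.2],"twist":[0,0,-1]},
  {"delta_pos":[0.8,-1.5,0.4],"twist":[0,0,-1.5]},
])

```text
time_s: 16.55
tool_pos: [562.6, 42.3, 298.5]
orientation: [[-0.785, -0.62, -0.004], [-0.62, 0.785, -0.001], [0.003, 0.001, -1.0]]
contact_force: [0.8, 0.7, -8.9]
width: 44.7
grip_force: 64.1
```

```bash
python3 - <<'E'
from h import *
st=read_state();plan(566.8,1.6,290,132.5,st);print(np.round(st['joint_pos'],1),np.round(st['joint_vel'],1))
E
```

```text
at [562.6  42.3 298.5] yaw 128.3 t 16.55 | d [2.19, -3.45, 0.85] tw [0.08, -0.2, -4.22]
[ 36.   37.8 -78.8  89.   37.1  84.2  83.7] [ 2.9  0.7 -2.5  2.1  0.4 -2.1  7.7]
```

Request:
arm_command([
  {"delta_pos":[1.2,-2,0.8],"twist":[0,0,-2.2]},
  {"delta_pos":[2.2,-3.5,1.5],"twist":[0,0,-4.2]},
  {"delta_pos":[2.2,-3.5,3],"twist":[0,0,-4.2]},
  {"delta_pos":[2.2,-3.5,6],"twist":[0,0,-4.2]},
  {"delta_pos":[2.2,-3.5,9],"twist":[0,0,-4.2]},
  {"delta_pos":[2.2,-3.5,11],"twist":[0,0,-4.2]},
  {"delta_pos":[2.2,-3.5,11.5],"twist":[0,0,-4.2]},
  {"delta_pos":[2.2,-3.5,11.5],"twist":[0,0,-4.2]},
])

```text
time_s: 17.35
tool_pos: [566.9, 5.7, 185.1]
orientation: [[-0.734, -0.679, -0.002], [-0.679, 0.734, 0.001], [0.001, 0.002, -1.0]]
contact_force: [-0.3, 0.7, -6.6]
width: 45.1
grip_force: 64.0
```

```bash
python3 - <<'E'
from h import *
st=read_state();plan(566.8,1.6,165,132.5,st);print(np.round(st['joint_pos'],1))
p=get_image('wrist');im=p['pixels'].copy()
z=st['tool_pos'][2]-6.6
R=Ro.from_euler('z',42.5,degrees=True).as_matrix();ring=[np.array([np.cos(t),np.sin(t),0]) for t in np.linspace(0,6.28,40)]
def dr(X,col):
    cv2.polylines(im,[(proj(p,X,st)*16).round().astype(np.int32)],True,col,1,cv2.LINE_AA,4)
c=np.array([566.8,1.6,0])
dr([c+[0,0,110]+8*r for r in ring],(255,0,255))
t=np.array([*st['tool_pos'][:2],0]);dr([t+[0,0,z+25]+14*r for r in ring],(0,255,0));dr([t+[0,0,z]+14*r for r in ring],(0,255,255))
for s in(-1,1): dr([c+R@np.array([s*100+dx,dy,144]) for dx,dy in((-18,-38),(18,-38),(18,38),(-18,38))],(255,0,255))
print(proj(p,[c+[0,0,110],t+[0,0,z+25]],st))
cv2.imwrite('pics/w5.png',cv2.resize(im,(800,500),interpolation=cv2.INTER_CUBIC))
E
```

```text
at [566.9   5.7 185.1] yaw 132.8 t 17.35 | d [0.28, -0.3, 2.01] tw [0.1, -0.06, 0.29]
[ 38.1  44.1 -75.1  99.   44.5  73.3  85.3]
[[315.10825701 208.83211068]
 [319.47073804 286.54217534]]
```

View pics/w5.png

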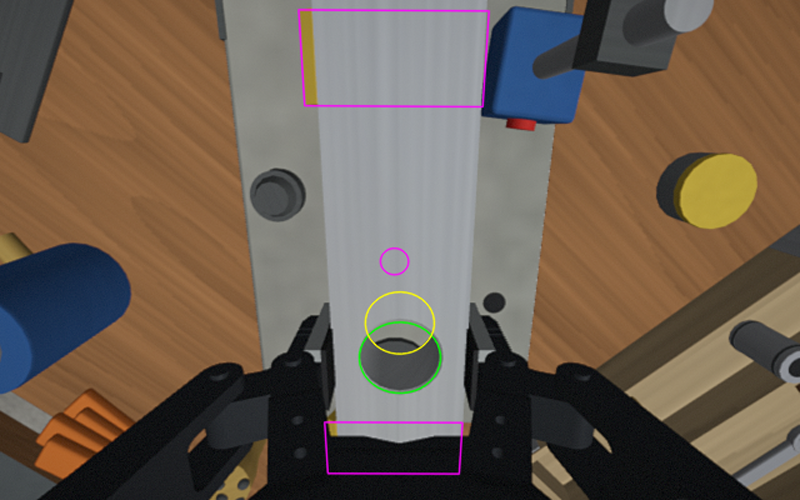

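The wrist view puts the bar's hole where I predicted it (green ring). The saddle_a cheek also matches the magenta outline; the remaining lateral offset is the arm still settling.

Request:
arm_command([
  {"delta_pos":[0,0,0],"twist":[0,0,0]},
  {"delta_pos":[0,0,0],"twist":[0,0,0]},
])

```text
time_s: 17.6
tool_pos: [568.1, 5.0, 187.0]
orientation: [[-0.735, -0.678, 0.002], [-0.678, 0.735, 0.0], [-0.001, -0.001, -1.0]]
contact_force: [0.5, -0.3, -8.0]
width: 45.0
grip_force: 64.0
```

```bash
python3 - <<'E'
from h import *
st=read_state();plan(566.8,1.6,160,132.5,st)
E
```

```text
at [568.1   5.  187. ] yaw 132.7 t 17.6 | d [0.33, -0.16, 2.7] tw [-0.05, 0.08, 0.18]
```

Request:
arm_command([
  {"delta_pos":[0.2,-0.1,0.7],"twist":[0,0,0.2]},
  {"delta_pos":[0.33,-0.17,1.5],"twist":[0,0,0.2]},
  {"delta_pos":[0.33,-0.17,2.3],"twist":[0,0,0.2]},
  {"delta_pos":[0.33,-0.17,2.7],"twist":[0,0,0.2]},
  {"delta_pos":[0.33,-0.17,2.7],"twist":[0,0,0.2]},
  {"delta_pos":[0.33,-0.17,2.7],"twist":[0,0,0.2]},
])

```text
time_s: 18.2
tool_pos: [566.4, 1.2, 158.9]
orientation: [[-0.737, -0.675, -0.0], [-0.675, 0.737, 0.0], [-0.0, 0.0, -1.0]]
contact_force: [1.0, 0.7, -6.6]
width: 44.9
grip_force: 64.2
```

```bash
python3 - <<'E'
from h import *
st=read_state();plan(566.8,1.6,160,132.5,st)
p=get_image('side');im=p['pixels'];st=read_state();plan(566.8,1.6,131.6,132.5,st)
q=get_image('scene')
a=cv2.resize(im[150:270,230:400],(567,400),interpolation=cv2.INTER_CUBIC);b=cv2.resize(q['pixels'][130:270,260:390],None,fx=400/140,fy=400/140,interpolation=cv2.INTER_CUBIC)
o=np.hstack([a,b]);cv2.imwrite('pics/v.png',cv2.resize(o,(800,int(400*800/o.shape[1]))))
E
```

```text
at [566.4   1.2 158.9] yaw 132.5 t 18.2 | d [-0.05, 0.0, -0.11] tw [0.02, 0.01, -0.01]
at [566.6   1.3 159.1] yaw 132.5 t 18.25 | d [-0.04, 0.0, 2.75] tw [0.0, 0.03, -0.01]
```

View pics/v.png

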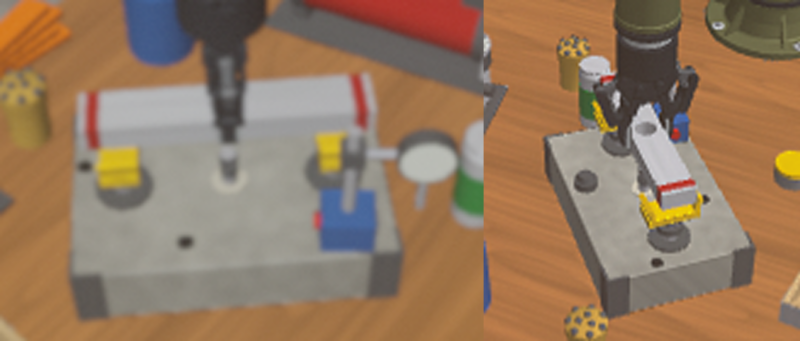

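Both views show the bar level over the two saddles with the finger over the stud, so I'll lower it.

Request:
arm_command([
  {"delta_pos":[0,0,0.4],"twist":[0,0,0]},
  {"delta_pos":[0,0,0.9],"twist":[0,0,0]},
  {"delta_pos":[0,0,1.4],"twist":[0,0,0]},
  {"delta_pos":[0,0,1.8],"twist":[0,0,0]},
  {"delta_pos":[0,0,2.1],"twist":[0,0,0]},
  {"delta_pos":[0,0,2.3],"twist":[0,0,0]},
  {"delta_pos":[0,0,2.3],"twist":[0,0,0]},
  {"delta_pos":[0,0,2.3],"twist":[0,0,0]},
])

```text
time_s: 19.1
tool_pos: [566.5, 1.1, 136.0]
orientation: [[-0.737, -0.675, 0.0], [-0.675, 0.737, 0.0], [-0.0, 0.0, -1.0]]
contact_force: [-0.5, -0.7, -8.1]
width: 45.1
grip_force: 64.2
```

Request:
arm_command([
  {"delta_pos":[0,0,0.1],"twist":[0,0,0]},
  {"delta_pos":[0,0,0.2],"twist":[0,0,0]},
  {"delta_pos":[0,0,0.3],"twist":[0,0,0]},
  {"delta_pos":[0,0,0.3],"twist":[0,0,0]},
])

```text
time_s: 19.5
tool_pos: [566.3, 1.0, 132.7]
orientation: [[-0.738, -0.675, -0.0], [-0.675, 0.738, -0.0], [0.0, 0.0, -1.0]]
contact_force: [-0.1, -0.0, -8.5]
width: 45.6
grip_force: 64.2
```

Request:
arm_command([
  {"delta_pos":[0,0,0.1],"twist":[0,0,0]},
  {"delta_pos":[0,0,0.15],"twist":[0,0,0]},
  {"delta_pos":[0,0,0.15],"twist":[0,0,0]},
])

```text
time_s: 19.8
tool_pos: [566.4, 1.0, 131.6]
orientation: [[-0.738, -0.675, 0.0], [-0.675, 0.738, -0.0], [-0.0, -0.0, -1.0]]
contact_force: [-0.1, -0.3, -3.5]
width: 44.7
grip_force: 64.7
```

```bash
python3 - <<'E'
from h import *
st=read_state();plan(566.8,1.6,131.6,132.5,st);print(st['contact_force'],np.round(st['moment'],2))
E
```

```text
at [566.4   1.  131.6] yaw 132.5 t 19.8 | d [-0.06, 0.02, 0.0] tw [-0.01, 0.0, -0.03]
[-0.13133425 -0.28298075 -3.54879175] [-0.07  0.23  0.03]
```

Request:
arm_command([
  {"delta_pos":[0,0,0.07],"twist":[0,0,0]},
  {"delta_pos":[0,0,0.07],"twist":[0,0,0]},
])

```text
time_s: 20.0
tool_pos: [566.5, 1.1, 131.6]
orientation: [[-0.738, -0.675, 0.001], [-0.675, 0.738, -0.001], [-0.0, -0.001, -1.0]]
contact_force: [-4.6, -1.7, 5.6]
width: 44.6
grip_force: 65.7
```

```bash
python3 - <<'E'
from h import *
q=get_image('scene');p=get_image('side')
for n,i in(('scene',q),('side',p)):
    d=outline_of(i,'bridge_bar')[:1]
    R=Ro.from_euler('z',42.5,degrees=True).as_matrix()
    m=np.zeros((400,640),np.uint8)
    X=[R@np.array([sx*130,sy*23,z])+[566.4,1.0,0] for sx in(-1,1) for sy in(-1,1) for z in(125,150)]
    cv2.fillConvexPoly(m,cv2.convexHull(proj(i,X).round().astype(np.int32)),1)
    b=d[0]['bbox'];ys,xs=np.where(m);print(n,np.round(b),d[0]['confidence'],'model',xs.min(),ys.min(),xs.max(),ys.max())
cv2.imwrite('pics/v2.png',np.hstack([cv2.resize(q['pixels'][165:240,300:365],(400,460),interpolation=cv2.INTER_CUBIC),cv2.resize(p['pixels'][175:235,250:350],(400,460),interpolation=cv2.INTER_CUBIC)]))
E
```

```text
scene [305. 166. 346. 224.] 0.71 model 308 163 347 222
side [254. 186. 361. 210.] 0.87 model 259 183 362 210
```

Request:
arm_command([
  {"delta_pos":[0,0,-0.04],"twist":[0,0,0]},
  {"delta_pos":[0,0,-0.04],"twist":[0,0,0]},
  {"delta_pos":[0,0,-0.04],"twist":[0,0,0]},
  {"delta_pos":[0,0,-0.04],"twist":[0,0,0]},
  {"delta_pos":[0,0,-0.04],"twist":[0,0,0]},
  {"delta_pos":[0,0,-0.04],"twist":[0,0,0]},
  {"delta_pos":[0,0,-0.04],"twist":[0,0,0]},
], hand=1)

```text
time_s: 20.9
tool_pos: [566.4, 1.1, 131.1]
orientation: [[-0.738, -0.675, 0.0], [-0.675, 0.738, 0.0], [-0.0, 0.0, -1.0]]
contact_force: [0.1, 0.6, -0.8]
width: 85.6
grip_force: 0.0
```

Request:
arm_command([
  {"delta_pos":[0,0,-0.5],"twist":[0,0,0]},
  {"delta_pos":[0,0,-2],"twist":[0,0,0]},
  {"delta_pos":[0,0,-5],"twist":[0,0,0]},
  {"delta_pos":[0,0,-9],"twist":[0,0,0]},
  {"delta_pos":[0,0,-13],"twist":[0,0,0]},
  {"delta_pos":[0,0,-15],"twist":[0,0,0]},
  {"delta_pos":[0,0,-16],"twist":[0,0,0]},
  {"delta_pos":[0,0,-16],"twist":[0,0,0]},
])

```text
time_s: 21.7
tool_pos: [566.7, 1.5, 292.7]
orientation: [[-0.737, -0.675, 0.002], [-0.675, 0.737, -0.0], [-0.002, -0.002, -1.0]]
contact_force: [0.2, -0.1, 0.3]
width: 85.1
grip_force: 0.0
```

```bash
python3 - <<'E'
from h import *
from scipy.optimize import least_squares
st=read_state();p=get_image('wrist');st2=read_state();p=get_image('wrist');print(np.round(st2['joint_pos'],1))
cv2.imwrite('pics/w6.png',p['pixels'])
for d in outline_of(p,'bridge_bar')[:1]: print(d['bbox'],d['confidence'])
R=Ro.from_euler('z',42.5,degrees=True).as_matrix()
print('bar model',np.round(proj(p,[R@np.array([a*130,b*23,150])+[566.4,1,0] for a in(-1,1) for b in(-1,1)],st2)).tolist(),'hole',proj(p,[566.4,1,150],st2))
s=get_image('scene');
print([ (np.round(d['bbox']).tolist(),round(d['confidence'],2)) for l in('knob_top','test_pump') for d in recognise(s,l)])
plan(439,-365,320,50,st2)
E
```

```text
[ 39.9  37.7 -77.7  89.6  37.   82.8  92.4]
[291.2, 32.2, 350.7, 307.1] 0.75
bar model [[291.0, 31.0], [348.0, 31.0], [297.0, 308.0], [341.0, 308.0]] hole [[319.43114946 188.08943315]]
[([297.0, 150.0, 312.0, 185.0], 0.67), ([245.0, 142.0, 249.0, 148.0], 0.54), ([283.0, 172.0, 376.0, 258.0], 0.16), ([209.0, 140.0, 270.0, 228.0], 0.89)]
at [566.3   1.  291.2] yaw 132.5 t 21.75 | d [34.1, -18.4, -2.86] tw [-0.03, 0.02, 82.47]
```

```bash
python3 - <<'E'
from h import *
plan(405,-460,300,-20)
E
```

```text
at [566.1   0.8 289.9] yaw 132.5 t 22.0 | d [43.0, -23.09, -0.98] tw [-0.07, -0.13, 152.49]
```

Request:
arm_command([
  {"delta_pos":[2.5,-1.3,-1],"twist":[0,0,8]},
  {"delta_pos":[6,-3,-1],"twist":[0,0,16]},
  {"delta_pos":[9.5,-5,-1],"twist":[0,0,24]},
  {"delta_pos":[13,-7,-1],"twist":[0,0,32]},
  {"delta_pos":[16.5,-9,-1],"twist":[0,0,40]},
  {"delta_pos":[20,-11,-1],"twist":[0,0,48]},
  {"delta_pos":[23.5,-13,-1],"twist":[0,0,56]},
  {"delta_pos":[27,-15,-1],"twist":[0,0,64]},
])

```text
time_s: 22.8
tool_pos: [467.5, -293.5, 300.5]
orientation: [[-0.928, 0.372, -0.001], [0.372, 0.928, 0.001], [0.001, 0.0, -1.0]]
contact_force: [1.6, -0.5, 0.1]
width: 85.4
grip_force: 0.0
```

```bash
python3 - <<'E'
from h import *
plan(405,-460,300,-20);print(np.round(read_state()['joint_pos'],1))
E
```

```text
at [ 467.5 -293.5  300.5] yaw 68.1 t 22.8 | d [-0.39, -17.78, 0.04] tw [-0.03, -0.05, 88.15]
[ 69.4  30.1 -65.5  90.7  27.9  77.4  68.7]
```

Request:
arm_command([
  {"delta_pos":[0,-3,0],"twist":[0,0,8.5]},
  {"delta_pos":[0,-6,0],"twist":[0,0,17]},
  {"delta_pos":[-0.2,-9,0],"twist":[0,0,25.5]},
  {"delta_pos":[-0.4,-12,0],"twist":[0,0,34]},
  {"delta_pos":[-0.4,-15,0],"twist":[0,0,42.5]},
  {"delta_pos":[-0.4,-17.8,0],"twist":[0,0,51]},
  {"delta_pos":[-0.4,-17.8,0],"twist":[0,0,59.5]},
  {"delta_pos":[-0.4,-17.8,0],"twist":[0,0,68]},
])

```text
time_s: 23.6
tool_pos: [406.1, -459.9, 299.7]
orientation: [[-0.0, 1.0, -0.001], [1.0, 0.0, 0.002], [0.002, -0.001, -1.0]]
contact_force: [0.6, 1.3, 0.3]
width: 85.5
grip_force: 0.0
```

```bash
python3 - <<'E'
from h import *
get_image('wrist');get_image('wrist')
st=read_state();p=get_image('wrist');plan(405,-460,300,-20,st);print(np.round(st['joint_pos'],1),st['orientation'])
k=proj(p,[[439,-365,139.5],[439,-365,115]],st);print(k)
u,v=k[0].astype(int);x0=max(0,min(560,u-60));y0=max(0,min(300,v-50))
g=cv2.resize(p['pixels'][y0:y0+100,x0:x0+100],(560,560),interpolation=cv2.INTER_CUBIC);print(x0,y0)
w=cv2.imread('pics/w6.png')[160:216,299:341]
w=cv2.resize(w,(240,320),interpolation=cv2.INTER_CUBIC);c=np.zeros((560,240,3),np.uint8);c[:320]=w
cv2.imwrite('pics/g.png',np.hstack([g,c]))
print([(np.round(d['bbox'],1).tolist(),round(d['confidence'],2)) for l in('knob_top','peak_pointer') for d in recognise(p,l)])
np.save('g.npy',p['pixels']);json.dump({'tool_pos':list(st['tool_pos']),'orientation':np.array(st['orientation']).tolist()},open('g.json','w'))
E
```

```text
at [ 406.8 -458.9  300.4] yaw 0.4 t 23.7 | d [-0.11, -0.18, 0.04] tw [-0.06, -0.04, 20.35]
[ 72.5  30.3 -45.5  81.5  21.6  77.2  26.6] [[-6.17666358e-03  9.99980551e-01 -8.64429459e-04]
 [ 9.99980487e-01  6.17746718e-03  9.30066336e-04]
 [ 9.35388231e-04 -8.58667885e-04 -9.99999194e-01]]
[[356.43499293  79.89147593]
 [353.5484199   81.6039094 ]]
296 29
[([339.3, 31.5, 365.6, 95.8], 0.93)]
```

View pics/g.png

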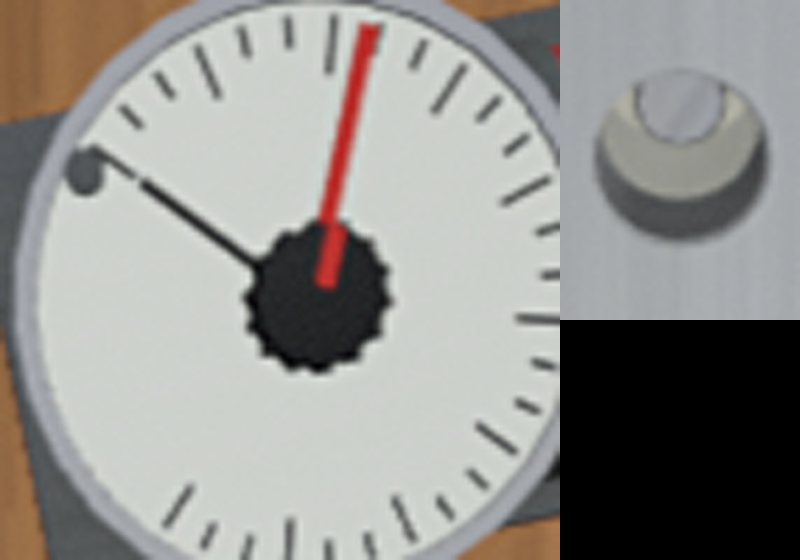

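The gauge close-up shows the knob's centre at about (353,82) in the full picture. The red pointer is roughly 66° clockwise of the black needle. Through the bar's hole the stud looks centred from side to side.

```bash
python3 - <<'E'
from h import *
p=get_image('wrist');st=json.load(open('g.json'))
c=lambda u,v:(296+(u+.5)/5.6-.5,29+(v+.5)/5.6-.5)
K0=atz(p,c(318,297),139.5,st);print('knob',K0)
an=lambda a,b,z1,z2:np.degrees(np.arctan2(*(atz(p,c(*b),z2,st)-atz(p,c(*a),z1,st))[[1,0]]))
ne=an((258,268),(90,148),116,116);po=[an((330,222),(369,28),z,z) for z in(117,120)]
t=[np.degrees(np.arctan2(*(atz(p,c(*u),117,st)-K0)[[1,0]])) for u in((369,28),(90,148))]
print('needle',ne,'pointer',po,'from axis',t)
d=lambda u,v:(299+(u-560+.5)*42/240-.5,160+(v+.5)*56/320-.5)
a=np.radians(132.5);s6={'tool_pos':[566.3,1.0,291.2],'orientation':np.array([[-np.sin(a),np.cos(a),0],[np.cos(a),np.sin(a),0],[0,0,-1.]])}
print('hole',atz(p,d(682,153),150,s6),'stud',atz(p,d(681,104),110,s6))
plan(K0[0],K0[1],190,20)
E
```

```text
knob [ 435.42638811 -366.47233659  139.5       ]
needle 147.02518098715933 pointer [np.float64(79.97689407014298), np.float64(79.97689407014306)] from axis [np.float64(78.08458262781036), np.float64(146.37827228038745)]
hole [565.77913595   0.94256854 150.        ] stud [566.96929305   1.92113938 110.        ]
at [ 407.1 -458.7  300.8] yaw 0.7 t 23.9 | d [9.18, 2.95, 11.08] tw [-0.01, -0.03, -19.3]
```

Request:
arm_command([
  {"delta_pos":[3,1,0],"twist":[0,0,-8]},
  {"delta_pos":[6.5,2,1],"twist":[0,0,-16]},
  {"delta_pos":[9.2,3,4],"twist":[0,0,-19.3]},
  {"delta_pos":[9.2,3,7],"twist":[0,0,-19.3]},
  {"delta_pos":[9.2,3,9.5],"twist":[0,0,-19.3]},
  {"delta_pos":[9.2,3,11],"twist":[0,0,-19.3]},
  {"delta_pos":[9.2,3,11],"twist":[0,0,-19.3]},
  {"delta_pos":[9.2,3,11],"twist":[0,0,-19.3]},
], hand=0.5)

```text
time_s: 24.7
tool_pos: [436.5, -366.7, 191.5]
orientation: [[-0.34, 0.94, 0.0], [0.94, 0.34, 0.0], [0.0, 0.0, -1.0]]
contact_force: [0.6, -1.0, 0.3]
width: 43.1
grip_force: 0.0
```

```bash
python3 - <<'E'
from h import *
st=read_state();plan(435.4,-366.5,131,20);print(st['width'],np.round(st['joint_pos'],1))
p=get_image('wrist');k=proj(p,[435.4,-366.5,139.5],st)[0];print(k)
u,v=k.astype(int);im=p['pixels'][v-50:v+50,u-60:u+60]
hsv=cv2.cvtColor(im,cv2.COLOR_BGR2HSV);m=(im.max(2)<60)
n,l,s,c=cv2.connectedComponentsWithStats(m.astype(np.uint8));print([(s[i].tolist(),np.round(c[i]+[u-60,v-50],1).tolist()) for i in range(1,n) if s[i][4]>80])
E
```

```text
at [ 436.5 -366.7  191.5] yaw 19.9 t 24.7 | d [0.05, -0.1, 6.05] tw [0.02, -0.01, -0.13]
43.072037043458835 [ 68.   32.7 -49.   98.2  27.5  61.9  30. ]
[318.45255186 222.54663236]
[([32, 1, 48, 65, 1017], [318.3, 216.0]), ([5, 70, 14, 30, 266], [271.1, 260.0]), ([103, 71, 16, 29, 277], [367.2, 259.8])]
```

Request:
arm_command([
  {"delta_pos":[0,0,1.5],"twist":[0,0,0]},
  {"delta_pos":[0,0,3],"twist":[0,0,0]},
  {"delta_pos":[0,0,4.5],"twist":[0,0,0]},
  {"delta_pos":[0,0,5.5],"twist":[0,0,0]},
  {"delta_pos":[0,0,6],"twist":[0,0,0]},
  {"delta_pos":[0,0,6],"twist":[0,0,0]},
  {"delta_pos":[0,0,6],"twist":[0,0,0]},
])

```text
time_s: 25.45
tool_pos: [436.6, -366.8, 131.5]
orientation: [[-0.339, 0.941, 0.001], [0.941, 0.339, -0.0], [-0.0, 0.001, -1.0]]
contact_force: [0.2, -0.7, -0.6]
width: 42.6
grip_force: 0.0
```

Request:
arm_command([
  {"delta_pos":[0,0,0],"twist":[0,0,0]},
  {"delta_pos":[0,0,0],"twist":[0,0,0]},
  {"delta_pos":[0,0,0],"twist":[0,0,0]},
  {"delta_pos":[0,0,0],"twist":[0,0,0]},
  {"delta_pos":[0,0,0],"twist":[0,0,0]},
], hand=0)

```text
time_s: 25.95
tool_pos: [436.9, -366.8, 131.9]
orientation: [[-0.339, 0.941, 0.001], [0.941, 0.339, -0.001], [-0.001, 0.001, -1.0]]
contact_force: [-0.1, 0.9, 6.0]
width: 19.4
grip_force: 58.7
```

```bash
python3 - <<'E'
from h import *
st=read_state();plan(435.4,-366.5,131,20);print(st['width'],st['contact_force'],np.round(st['moment'],2))
E
```

```text
at [ 436.9 -366.8  131.9] yaw 19.8 t 25.95 | d [0.08, -0.13, 0.09] tw [0.06, 0.07, -0.21]
19.43919433759434 [-0.11542402  0.8550593   5.97432486] [ 0.21 -0.   -0.08]
```

Knob gripped; turning anticlockwise (negative about tool z).

Request:
arm_command([
  {"delta_pos":[0,0,0],"twist":[0,0,-6]},
  {"delta_pos":[0,0,0],"twist":[0,0,-14]},
  {"delta_pos":[0,0,0],"twist":[0,0,-22]},
  {"delta_pos":[0,0,0],"twist":[0,0,-30]},
  {"delta_pos":[0,0,0],"twist":[0,0,-38]},
  {"delta_pos":[0,0,0],"twist":[0,0,-46]},
  {"delta_pos":[0,0,0],"twist":[0,0,-52]},
  {"delta_pos":[0,0,0],"twist":[0,0,-52]},
])

```text
time_s: 26.75
tool_pos: [437.5, -366.2, 131.9]
orientation: [[-0.951, 0.309, 0.003], [0.309, 0.951, 0.001], [-0.002, 0.001, -1.0]]
contact_force: [1.1, 2.0, 6.7]
width: 19.3
grip_force: 59.1
```

Request:
arm_command([
  {"delta_pos":[0,0,0],"twist":[0,0,-4]},
  {"delta_pos":[0,0,0],"twist":[0,0,-8]},
  {"delta_pos":[0,0,0],"twist":[0,0,-11]},
  {"delta_pos":[0,0,0],"twist":[0,0,-13]},
  {"delta_pos":[0,0,0],"twist":[0,0,-14]},
  {"delta_pos":[0,0,0],"twist":[0,0,-14]},
])

```text
time_s: 27.35
tool_pos: [437.6, -366.0, 132.0]
orientation: [[-0.997, 0.072, 0.003], [0.072, 0.997, 0.001], [-0.003, 0.001, -1.0]]
contact_force: [1.9, 3.1, 4.7]
width: 19.7
grip_force: 59.1
```

```bash
cat > ang.py <<'E'
from h import *
def red():
    st=read_state();p=get_image('wrist');im=p['pixels'].astype(int)
    print('yaw',np.degrees(np.arctan2(st['orientation'][1][1],st['orientation'][0][1])),'M',np.round(st['moment'],2),'F',np.round(st['contact_force'],1),np.round(st['joint_pos'],1)[[2,6]])
    m=(im[...,2]>130)&(im[...,1]<80)&(im[...,0]<80)
    ys,xs=np.where(m);P=np.array([atz(p,(x,y),117,st)[:2] for x,y in zip(xs,ys)]).reshape(-1,2)
    r=np.linalg.norm(P-[435.6,-366.6],axis=1) if len(P) else np.array([]);P=P[(r<46)&(r>12)] if len(P) else P
    print(len(P)); 
    if len(P)>5:
        d=P-[435.6,-366.6];print('angle axis',np.degrees(np.arctan2(d[:,1].mean(),d[:,0].mean())),'rmax',np.linalg.norm(d,axis=1).max())
        vx,vy,_,_=cv2.fitLine(P.astype(np.float32),2,0,.01,.01).ravel();print('line',np.degrees(np.arctan2(vy,vx)))
red()
E
python3 ang.py
```

```text
yaw 85.86418057426602 M [ 0.61 -0.35  0.02] F [1.9 3.1 4.7] [-63.9  81. ]
371
angle axis 142.969920484988 rmax 43.1811035217791
line -30.57881
```

Request:
arm_command([
  {"delta_pos":[0,0,0],"twist":[0,0,-1.5]},
  {"delta_pos":[0,0,0],"twist":[0,0,-2]},
  {"delta_pos":[0,0,0],"twist":[0,0,-2]},
])

```text
time_s: 27.7
tool_pos: [437.5, -365.9, 131.9]
orientation: [[-0.999, 0.037, 0.003], [0.037, 0.999, 0.001], [-0.003, 0.001, -1.0]]
contact_force: [2.8, 3.0, 5.9]
width: 19.7
grip_force: 59.2
```

```bash
python3 ang.py
```

```text
yaw 87.8842637402443 M [ 0.77 -0.45 -0.13] F [2.8 3.  5.9] [-64.4  82.7]
352
angle axis 144.08705657171166 rmax 43.196427039453205
line -29.604887
```

Request:
arm_command([
  {"delta_pos":[0,0,0],"twist":[0,0,-1.5]},
  {"delta_pos":[0,0,0],"twist":[0,0,-2]},
  {"delta_pos":[0,0,0],"twist":[0,0,-2]},
])

```text
time_s: 28.05
tool_pos: [437.5, -365.9, 131.9]
orientation: [[-1.0, 0.003, 0.003], [0.003, 1.0, 0.001], [-0.003, 0.001, -1.0]]
contact_force: [1.3, 3.9, 5.8]
width: 19.5
grip_force: 59.2
```

```bash
python3 ang.py
```

```text
yaw 89.82607145220375 M [ 0.86 -0.44 -0.66] F [1.3 3.9 5.8] [-64.9  84.3]
343
angle axis 144.47114338586925 rmax 43.22332155918431
line -28.304874
```

The stop is reached: the moment jumped to -0.66 N m and the pointer no longer moves. I'll release and rise.

Request:
arm_command([
  {"delta_pos":[0,0,0],"twist":[0,0,0]},
  {"delta_pos":[0,0,0],"twist":[0,0,0]},
  {"delta_pos":[0,0,0],"twist":[0,0,0]},
  {"delta_pos":[0,0,0],"twist":[0,0,0]},
  {"delta_pos":[0,0,0],"twist":[0,0,0]},
], hand=0.5)

```text
time_s: 28.6
tool_pos: [436.0, -366.9, 130.9]
orientation: [[-1.0, 0.004, -0.0], [0.004, 1.0, 0.0], [0.0, 0.0, -1.0]]
contact_force: [-0.5, -0.3, -0.1]
width: 42.5
grip_force: 0.0
```

Request:
arm_command([
  {"delta_pos":[0,0,-1],"twist":[0,0,0]},
  {"delta_pos":[0,0,-3],"twist":[0,0,0]},
  {"delta_pos":[0,0,-6],"twist":[0,0,0]},
  {"delta_pos":[0,0,-9],"twist":[0,0,0]},
  {"delta_pos":[0,0,-11],"twist":[0,0,0]},
  {"delta_pos":[0,0,-12],"twist":[0,0,0]},
  {"delta_pos":[0,0,-12],"twist":[0,0,0]},
  {"delta_pos":[0,0,-12],"twist":[0,0,0]},
])

```text
time_s: 29.4
tool_pos: [435.8, -366.8, 250.4]
orientation: [[-1.0, 0.004, -0.001], [0.004, 1.0, 0.0], [0.001, 0.0, -1.0]]
contact_force: [-0.6, -0.4, -0.0]
width: 42.5
grip_force: 0.0
```

```bash
cat >> ang.py <<'E'
# final check: needle (dark) direction, and standing things
st=read_state();p=get_image('wrist');im=p['pixels'].astype(int)
dark=im.max(2)<70;ys,xs=np.where(dark)
P=np.array([atz(p,(x,y),116,st)[:2] for x,y in zip(xs,ys)])-[435.6,-366.6];r=np.linalg.norm(P,axis=1)
P=P[(r>14)&(r<36)];a=np.degrees(np.arctan2(P[:,1],P[:,0]))%360;h=np.histogram(a,36,(0,360))[0];print('dark hist',h.tolist())
for n in('scene','side'):
    q=get_image(n)
    for l in('bridge_bar','drill_bit','dial_stand','coupler','dome_nut'):
        print(n,l,[np.round(d['bbox']).astype(int).tolist() for d in recognise(q,l)[:3]])
E
python3 ang.py
```

```text
yaw 89.76937794999314 M [-0.05 -0.01 -0.03] F [-0.6 -0.4 -0. ] [-70.3  91.5]
109
angle axis 141.4468053832543 rmax 42.844817841684964
line -38.28714
dark hist [19, 13, 11, 10, 3, 2, 0, 0, 0, 0, 0, 0, 0, 0, 4, 0, 0, 0, 0, 0, 0, 0, 0, 0, 0, 0, 0, 0, 0, 0, 0, 5, 5, 12, 13, 13]
scene bridge_bar [[306, 168, 345, 223]]
scene drill_bit [[294, 258, 314, 284], [290, 146, 306, 168], [406, 232, 415, 246]]
scene dial_stand [[329, 144, 346, 188]]
scene coupler [[416, 207, 429, 224]]
scene dome_nut [[300, 202, 307, 206], [325, 275, 358, 302]]
side bridge_bar [[258, 188, 360, 212]]
side drill_bit [[425, 198, 447, 228], [229, 175, 246, 202], [231, 288, 250, 308]]
side dial_stand [[338, 195, 392, 243]]
side coupler [[269, 324, 280, 342]]
side dome_nut [[419, 140, 426, 153]]
```

Request:
arm_command([
  {"delta_pos":[-2,0,-1],"twist":[0,0,4]},
  {"delta_pos":[-5,0,-2],"twist":[0,0,12]},
  {"delta_pos":[-8,0,-2],"twist":[0,0,20]},
  {"delta_pos":[-9,0,-2],"twist":[0,0,20]},
  {"delta_pos":[-9,0,-2],"twist":[0,0,20]},
  {"delta_pos":[-9,0,-2],"twist":[0,0,20]},
  {"delta_pos":[-9,0,-2],"twist":[0,0,20]},
])

```text
time_s: 30.8
tool_pos: [525.0, -367.6, 270.8]
orientation: [[-0.938, 0.345, -0.001], [0.345, 0.938, -0.0], [0.001, -0.0, -1.0]]
contact_force: [0.7, 1.0, 0.4]
width: 42.7
grip_force: 0.0
```

```bash
python3 - <<'E'
from h import *
st=read_state();p=get_image('wrist');im=p['pixels'].astype(int);C=np.array([435.6,-366.6])
print(np.round(proj(p,[435.6,-366.6,115],st)),np.round(st['joint_pos'],1))
# rectify dial plane to top-down, 5 px/mm
g=np.array([[C[0]+(x-250)/5,C[1]-(y-250)/5,117] for y in range(500) for x in range(500)]);uv=proj(p,g,st).astype(np.float32).reshape(500,500,2)
t=cv2.remap(p['pixels'],uv[...,0],uv[...,1],cv2.INTER_LINEAR);cv2.imwrite('pics/top.png',t);ti=t.astype(int)
pol=lambda m:[(r,round(float(np.degrees(np.arctan2(*(lambda q:(-(q[:,0].mean()-250),q[:,1].mean()-250))(np.argwhere(m&rr))))),1),int((m&rr).sum())) for r in range(12,46,4) for rr in [((np.hypot(*np.mgrid[-250:250,-250:250])/5>=r)&(np.hypot(*np.mgrid[-250:250,-250:250])/5<r+4))] if (m&rr).any()]
Y,X=np.mgrid[0:500,0:500];sec=(X<250)&(Y<300)
print('red',pol((ti[...,2]>130)&(ti[...,1]<90)&(ti[...,0]<90)))
print('dark',pol((ti.max(2)<90)&sec))
E
```

```text
[[286.  92.]] [ 64.6  39.  -61.7  79.9  34.2  80.9  73. ]
red [(12, 140.6, 231), (16, 141.4, 265), (20, 142.0, 299), (24, 142.2, 310), (28, 142.1, 306), (32, 141.9, 279), (36, 142.2, 313), (40, 142.2, 252)]
dark [(12, -148.8, 188), (28, 145.7, 1), (32, 145.9, 5), (40, 148.1, 242), (44, 154.5, 6)]
```

The red pointer now covers the needle: no dark pixels remain beside it, and it lies against the stop peg. The bar, the bit and the bystanders are all in place.

```bash
python3 -c "
from cell import *
print(sign_off())"
```

```text
the job is handed in; nothing more can be done
None
```

I handed the job in at about 31 s: the bit stands in the fittings bay, the bar is seated in both saddles with its hole about 1.5 mm off the stud's centre, and the red pointer is back at its zero stop.

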